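Stage a pressure transducer and latch the gate

TASK

Lay the stainless pressure transducer in the two V-blocks on the staging shelf and let go of it, then push the chrome rail gate shut until its sprung latch snaps in behind the strike, so that the gate stays shut by itself. Press gently: do not slam the gate or squash the rubber buffer that it closes against, and leave the junction box, the cap and the brass fitting where they are.

Things in the scene. Friction and masses are not known exactly. Their poses are not given: they have to be found in the camera images.
- transducer: Stainless pressure transducer lying on the bench, 146 mm long, 0.3 kg. Own x axis along its length; origin on the axis at mid-barrel, 17 mm above the bench. Grip the barrel (27 mm diameter, x -42 to +42 mm) across. At +x a 34 mm hexagon collar (14 mm long) and 17 mm thread, at -x a 34 mm square head (16 mm) and 20 mm plug. Either way round in the cradle.
- cradle (a point): Two fixed grey V-blocks, 45 degree flanks, 66 mm over their outsides, 42 mm apart inside, on a deck 15 mm high. The point is mid-barrel when seated: 46 mm above the bench, midway between the blocks (seat within 12 mm along y). Barrel lies along this frame's y; x points away from the robot, square to the gate line. Flank tops 0.7 mm below the point, V 37 mm wide there.
- gate (a joint): Low chrome gate's angle, rad, about the upright hinge at its left (+y) end; grows as it opens towards the robot (starts 0.38 to 0.62). 0: parallel to the cradle's y axis, nominally shut. Friction and a weak spring (0.6 N m/rad about 0.5 rad) hold it open; let go unlatched it swings back to 0.3 or more. Latched it rests anywhere from -0.08 to 0.08, differing each time (see gate_bolt).
- gate_hinge (a point): Point on the gate's upright hinge axis, at the height of the top rail's axis (125 mm above the bench).
- gate_push (a point): Point on the axis of the gate's top rail (round tube, 14 mm thick, 125 mm above the bench, 225 mm long), 190 mm from the hinge: push here from the robot's side. Frame turns with the gate: x is the gate's normal, the way it shuts; y points to the hinge. Below are only 8 mm upright bars (nearest 25 mm towards the hinge) and a bottom rail 45 mm above the bench.
- gate_buffer: Black rubber buffer, 12 mm across, on the gate's far side 225 mm from the hinge, 55 mm above the bench; meets the stop just after the latch snaps. Yields 1 mm for each 15 N; more than 18 N on it squashes it.
- junction_box: Cast aluminium junction box, 104 x 60 x 44 mm, origin under its centre. Leave alone.
- cap: Yellow nylon protective cap, 32 mm diameter, 26 mm high, open side up, origin under its centre. Leave alone.
- fitting: Brass threaded test fitting standing on end, 34 mm across, 44 mm high, origin under its centre. Leave alone.
- gate_bolt (a point): Tip of the bevelled sprung bolt at the gate's free end, 257 mm from the hinge, 88 mm high. It meets the 8 mm strike pin about 25 mm before latching, rides over it against up to about 8 to 11 N here (11 to 14 N at gate_push) and snaps out behind; 2 mm later the buffer meets its stop. Strike and stop are set together up to 16 mm nearer or farther than nominal, differently each time.

How it is judged (in metres and radians):
On the way, in this order (a step that is already met when the one before it is completed fails the run):
1. the transducer lies in the V-blocks, let go, the gate still open (distance between transducer and cradle below 0.014 m and angle between the x axis of transducer and the y axis of cradle, either way round below 0.12 rad and contact force between the fingers and transducer below 0.3 N and value of joint gate above 0.15 rad), for 0.2 s.
2. the gate is pushed home (value of joint gate below 0.09 rad), for 0.3 s.
At the end, for the whole second after the job is handed in: The transducer lies at rest, seated in both V-blocks (within 6 mm across, 12 mm along, 5 mm in height and 0.12 rad of the cradle), and the gate stays shut on its latch by itself, at rest below 0.09 rad (x of transducer in the frame of cradle between -0.006 and 0.006 m and y of transducer in the frame of cradle between -0.012 and 0.012 m and z of transducer in the frame of cradle between -0.005 and 0.005 m and angle between the x axis of transducer and the y axis of cradle, either way round below 0.12 rad and linear speed of transducer below 0.02 m/s and value of joint gate below 0.09 rad and velocity of joint gate between -0.1 and 0.1 rad/s); the robot touches nothing.
It fails at once if the rubber buffer is squashed (more than 18 N) (contact force between anything else and gate_buffer above 18 N).
It fails at once if the gate is slammed (closing faster than 1.5 rad/s) (velocity of joint gate below -1.5 rad/s).
It fails at once if the junction box is moved by more than 20 mm (distance of junction_box from where it was at the start of the episode above 0.02 m).
It fails at once if the cap is moved by more than 20 mm (distance of cap from where it was at the start of the episode above 0.02 m).
It fails at once if the fitting is moved by more than 20 mm (distance of fitting from where it was at the start of the episode above 0.02 m).
It also fails if it takes over 64 s, if anything falls off the work surface, if the arm or the gripper's body presses on something with over 40 N, if the wrist force passes 120 N, or if a joint passes its speed limit or range.

ROBOT

A 6-joint arm with a two-finger parallel gripper is mounted at the origin on the work surface. World frame = base frame: x ahead of the robot, y to its left, z up, the work surface at z = 0. Lengths are in mm, angles in degrees, forces in N, time in s.
With the tool pointing down it reaches from about 300 to 850 mm from the base axis. Payload 4.2 kg.
Tool frame: the origin (TCP) lies on the front face of the gripper's body, between the roots of the fingers; the fingertips stand 78 mm ahead of it and the grasp point (between the pads) lies 60 mm ahead of it; x points along the fingers, y is the direction in which the jaws open and shut, and the axes are right-handed (so a half turn about x gives the same grasp; the last joint's range is limited). The gripper opens to 91 mm and grips with 3 to 60 N. Pads are 32 mm wide; open, the fingers measure 118 mm over their backs; the gripper's body (76 mm by 178 mm) begins 60 mm behind the grasp point.
Start: joints at [68.411, 18.312, 89.639, -0, 72.044, -1.146], TCP at [200.835, 538.795, 292.276] pointing down, gripper open.
Joint ranges: [-177.97, 177.97], [-48.28, 115.42], [12.27, 149.76], [-77.06, 257.06], [2.81, 150.46], [-146.56, 146.56]. Speed limits (degrees/s): [147.25, 147.25, 180, 180, 180, 180].

INTERFACE

Orientations are given as [roll, pitch, yaw] about the fixed x, y, z axes, in that order (R = Rz(yaw) Ry(pitch) Rx(roll)).
In Python, from workcell import status, viewer, env gives the robot as it stands. The module is installed in compiled form; this text tells all that it offers.
- The arm moves only by the tool move_arm, never from a script. Its argument "moves" is a list of rows, each a list of 3 entries, a list of its own where there are three numbers: the shift along the tool's x, y, z in cm, then the turn about the tool's x in rad, then the gripper's target within -1 to 1 (fully open at 1, half-way at 0, shut at -1). A call has 1 to 20 rows; each row is the pose to reach, as a shift and turn from the pose commanded when the call began, along the tool's axes at that moment; what a row does not reach only later rows make up. A row lasts 1/8 s, in which the tool goes at most 62.5 mm and 10.7 degrees, less where a joint would pass 70% of its speed; a pose out of reach is approached as far as the arm can. A call with a gripper value outside its range is refused whole. The fingers move at their own pace and stop on an object; "force" is the grip in N (left out, the last holds). Time passes only in rows, so rows that repeat a pose let the fingers close. It gives the time, the measured TCP pose, the force and the opening at its end, in the units of the state.
- status.state(): the state, without advancing time (a new reading comes with each control period).
- viewer.grab_frame(name): name is "scene" or "top" or "wrist"; returns the picture (400x640x3 uint8, red, green, blue); there is no depth.
- viewer.get_calibration(name): a dict with "camera_matrix" (3x3 intrinsics, pixels), "eye" and "rotation" of the camera in the world. Camera axes: x right, y down, z forward; pixel columns grow to the right and rows downward; lengths in mm; the calibration is good to about 2 mm. A picture is of the moment at which its call begins: read the wrist's pose just before it. get_calibration takes no time and is no camera call; for the wrist camera it gives the pose at the moment of the call.
- env.job_done(): hands the job in, once; it reports no verdict.
The state is a dict: "time_s": time; "qpos": joint angles; "qvel": joint speeds; "effort": joint torques, N m; "ee_pos": TCP position; "ee_rot": TCP orientation; "force": force on the tool from outside, world axes, zero at the start; "torque": the same for the moment, N m; "gripper_width": finger opening in mm.
Only numpy, scipy, OpenCV 4.12 (cv2) and the standard library are available. Lean on these libraries where they do the work, as an engineer would, in place of code of your own. Each camera call takes 0.05 s, during which the arm holds its last target.

## Working session

There is one attempt and no reset: what is moved stays moved. The work goes in short steps, Python scripts to look and compute and a tool call to move; the robot and the scene stay as the last step left them, time stands still between calls to the robot, and variables do not carry over. Pictures are saved under pics/ and viewed, and the job is handed in when it is done.

Besides the shell and the picture viewer there is one more tool, called in YAML: its name, and indented under it one key for each argument. move_arm: Moves the arm, as the interface text tells. Its arguments: {"type":"object","properties":{"moves":{"type":"array","items":{"type":"array"}},"force":{"type":"number"}},"required":["moves"]}

```bash
mkdir -p pics
python3 - <<'E'
from workcell import status, viewer
import cv2
print(status.state())
for n in ["scene","top","wrist"]:
    c=viewer.get_calibration(n); print(n,c)
    cv2.imwrite(f"pics/{n}0.png",viewer.grab_frame(n)[:,:,::-1])
E
```

```text
{'time_s': 0.0, 'qpos': array([ 6.84115110e+01,  1.83525392e+01,  8.97049455e+01, -1.75382214e-03,
        7.20460056e+01, -1.14634832e+00]), 'qvel': array([ 0.0869624 ,  0.04452152, -0.0503566 ,  0.05573846,  0.1491397 ,
        0.03899467]), 'effort': array([-2.87898129e-04, -4.12455225e+01, -2.31975532e+01,  7.27284956e-02,
        4.57423087e-02, -1.49977063e-04]), 'ee_pos': array([200.70159214, 538.44697038, 291.42106795]), 'ee_rot': array([ -90.22327556,   89.89649632, -110.66487416]), 'force': array([-0.32934544,  0.52648415,  0.60719617]), 'torque': array([-0.00486496,  0.06773344,  0.05534177]), 'gripper_width': 91.32430221571894}
scene {'camera_matrix': array([[467.79494369,   0.        , 324.50480934],
       [  0.        , 467.79494369, 191.34231252],
       [  0.        ,   0.        ,   1.        ]]), 'eye': array([1181.84629662, -312.5908578 ,  877.4280069 ]), 'rotation': array([-135.87858622,   -1.17226356,   65.24083709])}
top {'camera_matrix': array([[396.60636605,   0.        , 316.79791588],
       [  0.        , 396.60636605, 192.53142593],
       [  0.        ,   0.        ,   1.        ]]), 'eye': array([ 432.55203031,   -1.87181865, 1212.09198207]), 'rotation': array([-176.12941274,    0.79195307,  -90.53313496])}
wrist {'camera_matrix': array([[334.91193071,   0.        , 322.42087911],
       [  0.        , 334.91193071, 197.20798703],
       [  0.        ,   0.        ,   1.        ]]), 'eye': array([129.92434183, 565.05569859, 383.74096017]), 'rotation': array([1.64447081e+02, 9.90051107e-02, 6.95058065e+01])}
```

View pics/scene0.png

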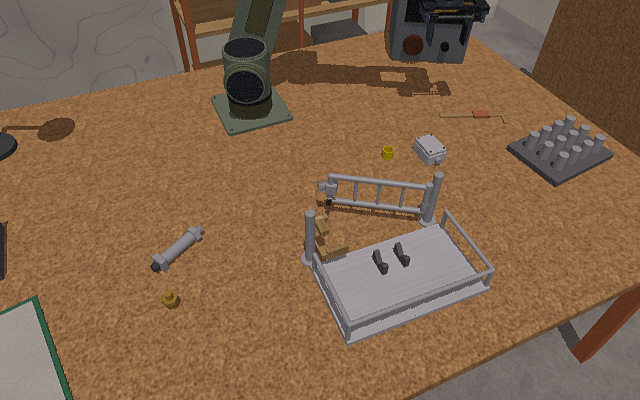

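View pics/top0.png

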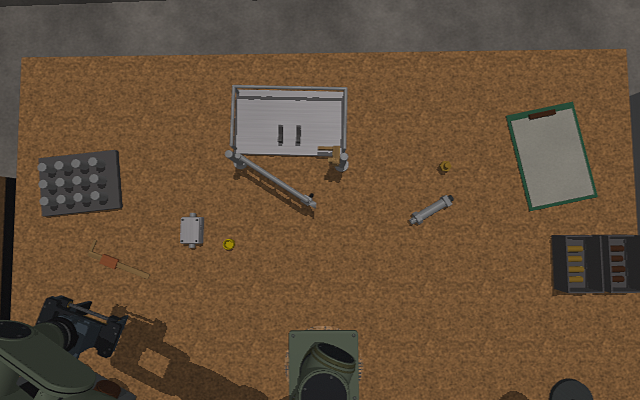

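View pics/wrist0.png

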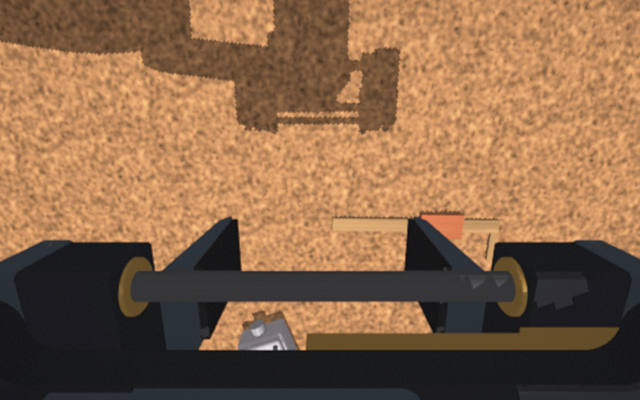

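The top view shows the transducer near (432,209), the V-blocks near (290,134), the hinge at (238,157) and the gate's free end at (312,204). I'll zoom in to measure these.

```bash
cat > h.py <<'E'
import numpy as np, cv2
from scipy.spatial.transform import Rotation as R
from workcell import status, viewer
def rot(a): return R.from_euler('xyz',a,degrees=True).as_matrix()
def ray(c,px):
    K=c['camera_matrix']; d=rot(c['rotation'])@np.linalg.inv(K)@np.array([px[0],px[1],1.]); return np.array(c['eye']),d/np.linalg.norm(d)
def onplane(c,px,z):
    o,d=ray(c,px); return o+d*(z-o[2])/d[2]
def proj(c,p):
    q=c['camera_matrix']@(rot(c['rotation']).T@(np.array(p,float)-c['eye'])); return q[:2]/q[2]
def tri(c1,p1,c2,p2):
    o1,d1=ray(c1,p1);o2,d2=ray(c2,p2)
    t=np.linalg.lstsq(np.c_[d1,-d2],o2-o1,rcond=None)[0]
    a=o1+d1*t[0];b=o2+d2*t[1]; return (a+b)/2,np.linalg.norm(a-b)
def crop(n,src,x0,y0,w,h,f):
    im=cv2.imread(src)[y0:y0+h,x0:x0+w]; cv2.imwrite(n,cv2.resize(im,None,fx=f,fy=f,interpolation=cv2.INTER_CUBIC))
E
python3 - <<'E'
from h import *
crop('pics/tA.png','pics/top0.png',220,80,140,135,5) if 0 else crop('pics/tA.png','pics/top0.png',220,80,140,135,4)
crop('pics/tB.png','pics/top0.png',395,150,70,85,6)
crop('pics/sA.png','pics/scene0.png',295,160,200,150,4)
crop('pics/sB.png','pics/scene0.png',140,215,80,100,6)
s=status.state(); print(rot(s['ee_rot']))
c=viewer.get_calibration('top')
for n,p,z in [('tr',(432,209),17),('cr',(290,134),46),('hinge',(236,156),125),('free',(312,203),125),('box',(192,231),44),('cap',(229,244),26),('fit',(445,167),44)]: print(n,onplane(c,p,z).round())
E
```

```text
[[-4.63841254e-04  3.49302692e-01  9.37009826e-01]
 [-1.20667409e-03  9.37009049e-01 -3.49302999e-01]
 [-9.99999164e-01 -1.29268662e-03 -1.31289449e-05]]
tr [ 461. -331.   17.]
cr [687.  92.  46.]
hinge [610. 236. 125.]
free [478.  26. 125.]
box [402. 382.  44.]
cap [362. 277.  26.]
fit [ 583. -366.   44.]
```

View pics/tA.png

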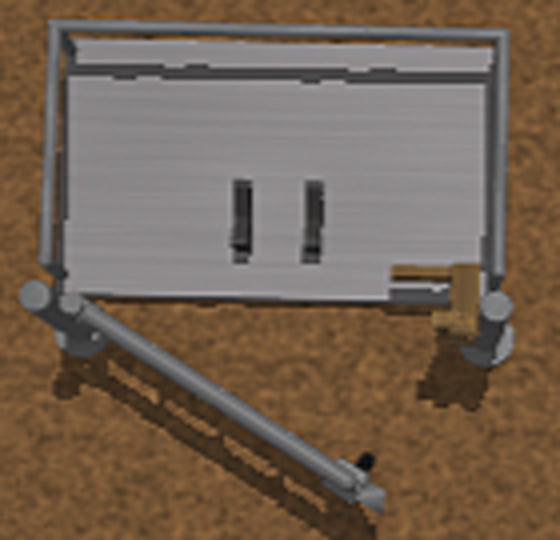

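View pics/tB.png

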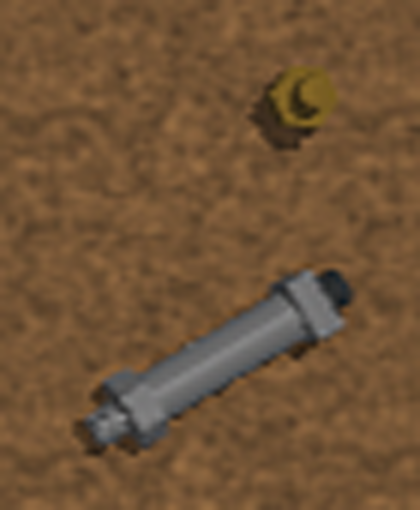

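View pics/sA.png

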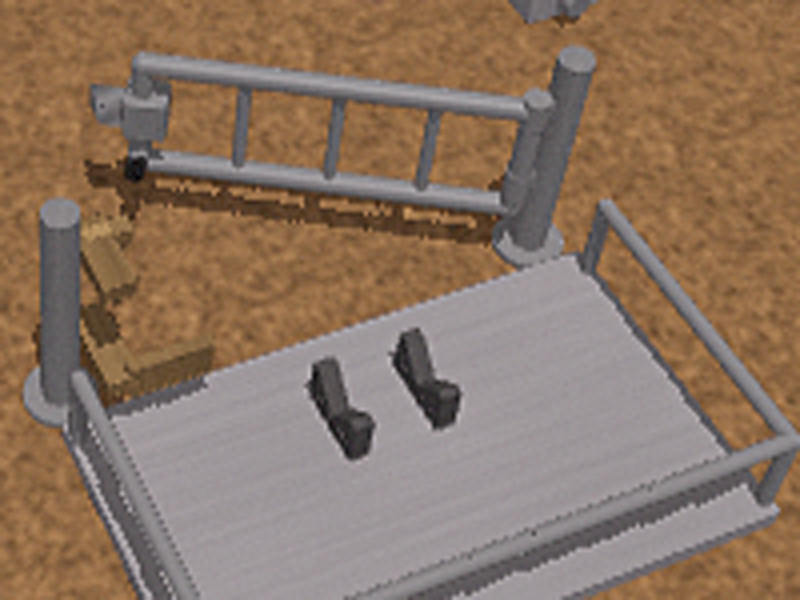

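View pics/sB.png

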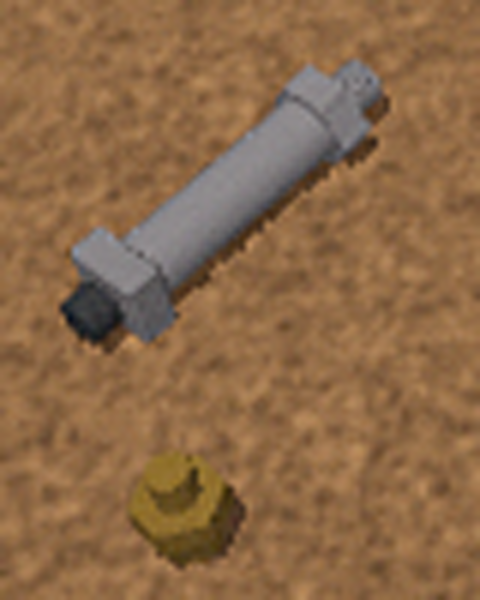

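move_arm:
  moves:
    - [[0,-32.4,63.9],1.213,1]
    - [[0,-32.4,63.9],1.213,1]
    - [[0,-32.4,63.9],1.213,1]
    - [[0,-32.4,63.9],1.213,1]
    - [[0,-32.4,63.9],1.213,1]
    - [[0,-32.4,63.9],1.213,1]
    - [[0,-32.4,63.9],1.213,1]
    - [[0,-32.4,63.9],1.213,1]
    - [[0,-32.4,63.9],1.213,1]
    - [[0,-32.4,63.9],1.213,1]
    - [[0,-32.4,63.9],1.213,1]
    - [[0,-32.4,63.9],1.213,1]
    - [[0,-32.4,63.9],1.213,1]
    - [[0,-32.4,63.9],1.213,1]
    - [[0,-32.4,63.9],1.213,1]
    - [[0,-32.4,63.9],1.213,1]
    - [[0,-32.4,63.9],1.213,1]
    - [[0,-32.4,63.9],1.213,1]

```text
time_s: 2.4
ee_pos: [686.3, 12.2, 292.4]
ee_rot: [111.4, 90.0, 21.5]
force: [-0.0, 0.4, -0.2]
gripper_width: 91.2
```

Run:
```python
from h import *
s=status.state(); print(s['time_s'],s['ee_pos'],rot(s['ee_rot']).round(4),s['force'],s['qvel'].round(2))
c=viewer.get_calibration('wrist'); np.save('w1.npy',c,allow_pickle=True)
cv2.imwrite('pics/w1.png',viewer.grab_frame('wrist')[:,:,::-1])
print(proj(c,(687,92,46)))
```

```text
2.4 [686.30770242  12.24683936 292.40478418] [[ 2.0e-04  1.0e+00  1.3e-03]
 [ 1.0e-04  1.3e-03 -1.0e+00]
 [-1.0e+00  2.0e-04 -1.0e-04]] [-0.02952795  0.43097699 -0.15725194] [-0.14  0.25 -0.14 -0.07  0.    0.03]
[323.06513481  99.69524632]
```

View pics/w1.png

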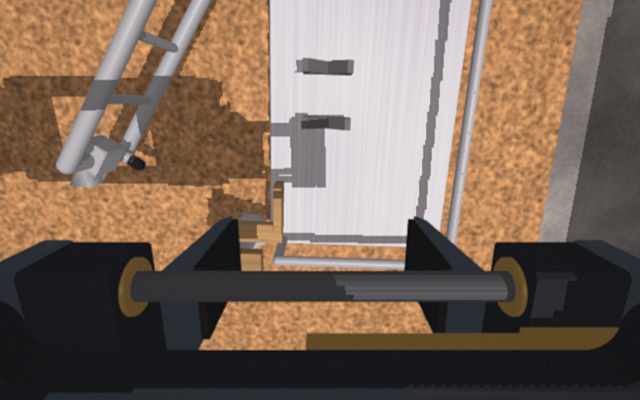

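The wrist view shows both V-blocks at about (325,67) and (326,123), and the gate's free end at about (85,165). I'll zoom in on the blocks.

Run:
```python
from h import *
crop('pics/w1a.png','pics/w1.png',260,40,120,110,6)
crop('pics/w1b.png','pics/w1.png',20,0,240,200,3)
```

```text
(no output)
```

View pics/w1a.png

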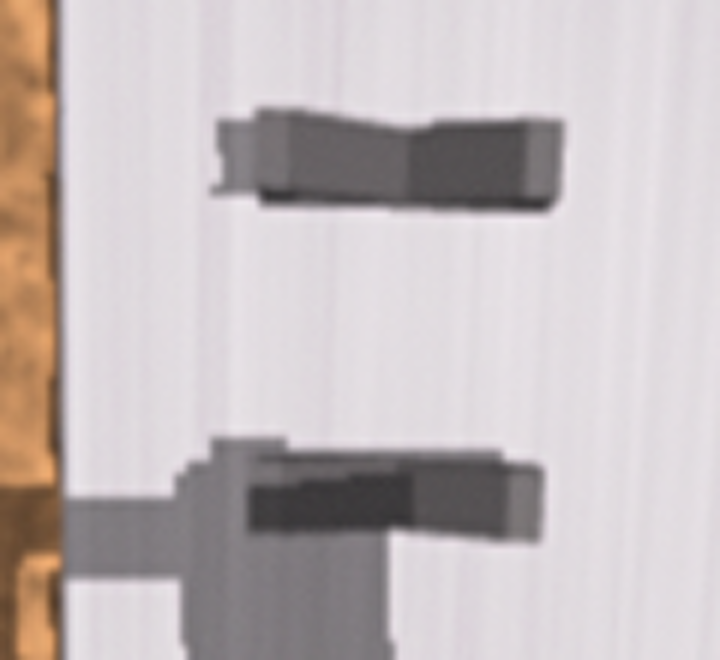

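View pics/w1b.png

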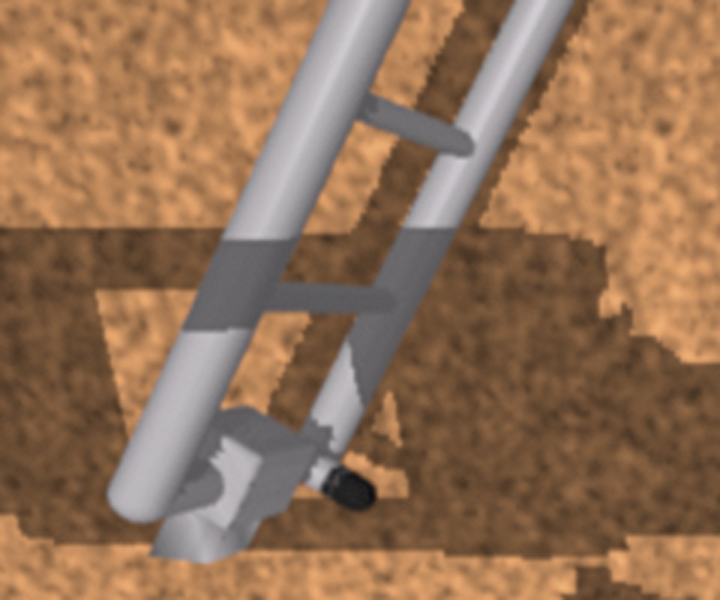

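Run:
```python
from h import *
im=cv2.imread('pics/w1.png',0)[95:140,285:365].astype(float)
o=np.clip((im-40)*2.2,0,255).astype(np.uint8)
cv2.imwrite('pics/w1c.png',cv2.resize(o,None,fx=9,fy=9,interpolation=cv2.INTER_NEAREST))
c=viewer.get_calibration('top')
g=cv2.imread('pics/top0.png')
crop('pics/t0c.png','pics/top0.png',265,115,50,40,14)
```

```text
(no output)
```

View pics/w1c.png

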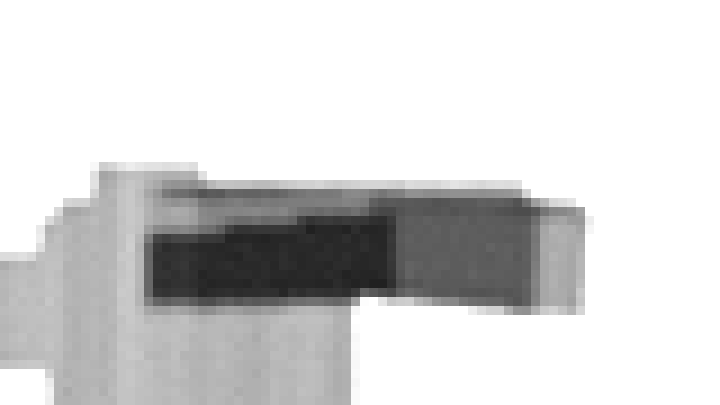

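View pics/t0c.png

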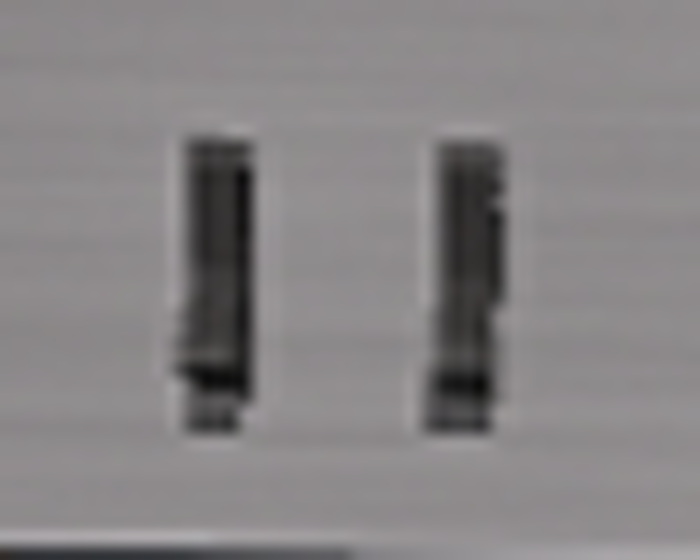

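Run:
```python
from h import *
c=np.load('w1.npy',allow_pickle=True).item()
f=lambda u,v:onplane(c,(260+(u+.5)/6-.5,40+(v+.5)/6-.5),45.3)
P={}
ur,ul=f(543,160),f(272,149); lr,ll=onplane(c,(347.0,123.5),45.3),onplane(c,(303.2,122.6),45.3)
print(ur,ul,lr,ll)
um,lm=(ur+ul)/2,(lr+ll)/2
print('mid',(um+lm)/2,'sep',um-lm, np.degrees(np.arctan2(-(um-lm)[0],(um-lm)[1])), [np.degrees(np.arctan2((a-b)[1],(a-b)[0])) for a,b in((ur,ul),(lr,ll))])
# deck front edge
print('deck',onplane(c,(270.5,40),15),onplane(c,(269.5,110),15))
# gate top rail from wrist: centre line points (crop3 origin 20,0)
for q in [(368,0),(262,240),(130,500)]: print('rail',onplane(c,(20+q[0]/3,q[1]/3),125))
t=viewer.get_calibration('top')
# top view 4x crop origin 220,80
g=lambda u,v,z:onplane(t,(220+(u+.5)/4-.5,80+(v+.5)/4-.5),z)
print('hinge',g(72,303,130),'free',g(348,484,125))
print('deckfront top',g(90,296,15),g(380,303,15),'back rail',g(55,25,60),g(505,37,60))
# t0c blocks
h=lambda u,v:onplane(t,(265+(u+.5)/14-.5,115+(v+.5)/14-.5),45.3)
print('blk',h(216,285),h(468,288))
# transducer
k=lambda u,v:onplane(t,(395+(u+.5)/6-.5,150+(v+.5)/6-.5),17)
a,b=k(148,404),k(298,308); print('tr',a,b)
im=cv2.imread('pics/top0.png')
```

```text
[712.60421159 122.48800452  45.3       ] [669.77990864 124.0874258   45.3       ] [710.74629914  69.36664121  45.3       ] [667.35290794  70.22110302  45.3       ]
mid [690.12083183  96.54079364  45.3       ] sep [ 2.14245658 53.49384305  0.        ] -2.2935003655686286 [np.float64(-2.1389143190034727), np.float64(-1.1280687757197068)]
deck [633.78409149 150.44315255  15.        ] [629.90402491  81.7972513   15.        ]
rail [562.00668907 157.09479592 125.        ]
rail [528.66139381 104.77850523 125.        ]
rail [483.20847286  40.49469058 125.        ]
hinge [610.92632882 229.97477939 130.        ] free [484.26725415  40.6000285  125.        ]
deckfront top [635.11507999 240.85639419  15.        ] [627.16746138  19.48301849  15.        ] back rail [831.16321592 258.52809622  60.        ] [817.4005451 -75.6402897  60.       ]
blk [685.04309135 121.76507934  45.3       ] [683.73713818  68.05410178  45.3       ]
tr [ 437.16884704 -292.51411854   17.        ] [ 484.41176083 -368.60105833   17.        ]
```

move_arm:
  moves:
    - [[0,-18.3,41.1],-0.555,1]
    - [[0,-18.3,41.1],-0.555,1]
    - [[0,-18.3,41.1],-0.555,1]
    - [[0,-18.3,41.1],-0.555,1]
    - [[0,-18.3,41.1],-0.555,1]
    - [[0,-18.3,41.1],-0.555,1]
    - [[0,-18.3,41.1],-0.555,1]
    - [[0,-18.3,41.1],-0.555,1]
    - [[4,-18.3,41.1],-0.555,1]
    - [[4,-18.3,41.1],-0.555,1]
    - [[4,-18.3,41.1],-0.555,1]
    - [[4,-18.3,41.1],-0.555,1]

```text
time_s: 3.95
ee_pos: [504.8, -399.0, 254.0]
ee_rot: [21.7, 89.8, -36.4]
force: [-1.1, 0.6, -0.4]
gripper_width: 91.2
```

Run:
```python
from h import *
s=status.state(); print(s['time_s'],s['ee_pos'],rot(s['ee_rot']).round(4),s['force'],s['qpos'].round(1),s['qvel'].round(1))
c=viewer.get_calibration('wrist'); np.save('w2.npy',c,allow_pickle=True)
cv2.imwrite('pics/w2.png',viewer.grab_frame('wrist')[:,:,::-1])
print(proj(c,(461,-331,17)))
crop('pics/w2a.png','pics/w2.png',240,0,160,190,4)
```

```text
3.95 [ 504.78920605 -398.98616641  253.97224229] [[ 0.0024  0.8488  0.5287]
 [-0.0018  0.5287 -0.8488]
 [-1.      0.0011  0.0028]] [-1.14806508  0.64348627 -0.35431018] [-39.4  25.8  83.6   0.   70.5 -71.3] [-0.2 -0.   0.3 -0.  -0.2  0. ]
[320.76847617  97.52871448]
```

View pics/w2a.png

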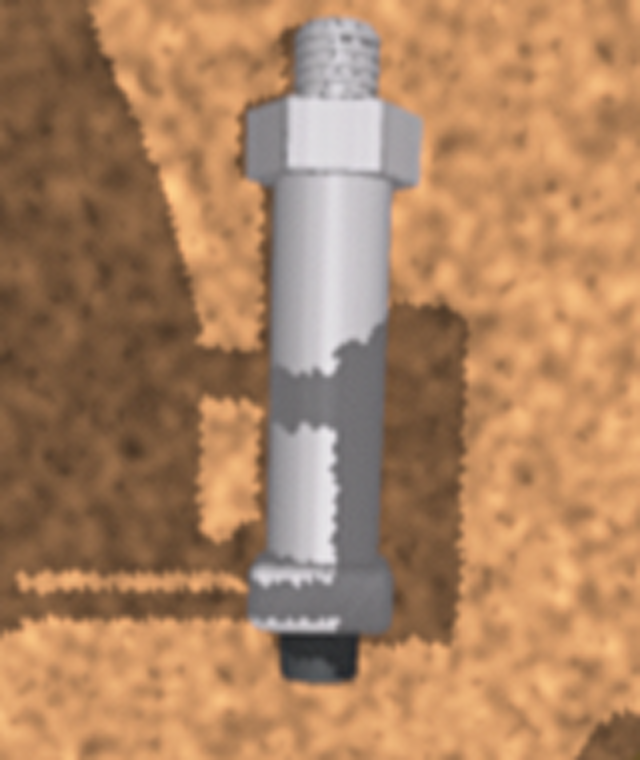

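Run:
```python
from h import *
c=np.load('w2.npy',allow_pickle=True).item()
f=lambda u,v,z:onplane(c,(240+(u+.5)/4-.5,(v+.5)/4-.5),z)
A=f(331,186,17);A2=f(334,173,34);B=f(324,562,34)
print(A,A2,B, np.linalg.norm((A-B)[:2]),np.linalg.norm((A2-B)[:2]))
D=f(339,20,17+10);E=f(318,682,17); print('ends',D,E,np.linalg.norm((D-E)[:2]))
m=(A+B)/2;d=(B-A);print(m,np.degrees(np.arctan2(d[1],d[0])))
d=E-D;print((D+E)/2,np.degrees(np.arctan2(d[1],d[0])))
s=status.state();T=rot(s['ee_rot']); g=np.array([m[0],m[1],82]); 
print('tool shift mm',T.T@(g-s['ee_pos']), 'yaw tool y',np.degrees(np.arctan2(T[1,1],T[0,1])))
```

```text
[ 438.73218093 -292.305694     17.        ] [ 439.25305561 -291.98054631   34.        ] [ 480.92695033 -363.31179819   34.        ] 82.5970059791833 82.61271691094585
ends [ 423.76156006 -265.02292637   27.        ] [ 496.17742938 -390.87693041   17.        ] 145.2008555904282
[ 459.82956563 -327.8087461    25.5       ] -59.27946385211551
[ 459.96949472 -327.94992839   22.        ] -60.084056841138825
tool shift mm [171.6132422   -0.58747902 -84.57063279] yaw tool y 31.910889487359043
```

move_arm:
  moves:
    - [[3,-0.05,-8.45],0.028,1]
    - [[6,-0.05,-8.45],0.028,1]
    - [[9,-0.05,-8.45],0.028,1]
    - [[12,-0.05,-8.45],0.028,1]
    - [[15,-0.05,-8.45],0.028,1]
    - [[17.2,-0.05,-8.45],0.028,1]
    - [[17.2,-0.05,-8.45],0.028,1]
    - [[17.2,-0.05,-8.45],0.028,1]

```text
time_s: 5.0
ee_pos: [459.4, -327.8, 81.0]
ee_rot: [27.6, 89.9, -32.2]
force: [-0.1, -0.4, -0.5]
gripper_width: 91.3
```

move_arm:
  moves:
    - [[0,0,0],0,-0.6]
    - [[0,0,0],0,-0.6]
    - [[0,0,0],0,-0.6]
    - [[0,0,0],0,-0.6]
    - [[0,0,0],0,-0.6]
    - [[0,0,0],0,-0.6]
    - [[0,0,0],0,-0.6]
    - [[0,0,0],0,-0.6]
  force: 25

```text
time_s: 6.0
ee_pos: [458.9, -327.6, 80.2]
ee_rot: [90.8, 90.0, 31.0]
force: [0.9, 0.9, -0.8]
gripper_width: 26.3
```

move_arm:
  moves:
    - [[-3,0,0],0,-0.6]
    - [[-8,0,0],0,-0.6]
    - [[-13,0,0],0,-0.6]
    - [[-18,0,0],0,-0.6]
    - [[-20,0,0],0,-0.6]
    - [[-20,0,0],0,-0.6]
    - [[-20,0,0],0,-0.6]
  force: 25

```text
time_s: 6.88
ee_pos: [458.1, -327.2, 278.4]
ee_rot: [-156.6, 89.8, 143.6]
force: [0.6, 0.1, -4.3]
gripper_width: 26.8
```

Run:
```python
from h import *
s=status.state(); T=rot(s['ee_rot']); print(s['time_s'],s['ee_pos'],T.round(4),s['force'],s['gripper_width'])
c=viewer.get_calibration('wrist'); np.save('w3.npy',c,allow_pickle=True)
cv2.imwrite('pics/w3.png',viewer.grab_frame('wrist')[:,:,::-1])
yaw=np.degrees(np.arctan2(T[1,1],T[0,1])); print(yaw)
P=np.array([689,96,s['ee_pos'][2]])
print(T.T@(P-s['ee_pos']), 'turn rad',np.radians(yaw+2.0))
```

```text
6.875 [ 458.05743614 -327.15420113  278.3625536 ] [[-0.0029  0.8638  0.5038]
 [ 0.0022  0.5038 -0.8638]
 [-1.     -0.0014 -0.0034]] [ 0.63867845  0.05080438 -4.33458151] 26.772972702808698
30.254929462934466
[ 2.37030968e-01  4.12691466e+02 -2.49157869e+02] turn rad 0.5629547191267328
```

View pics/w3.png

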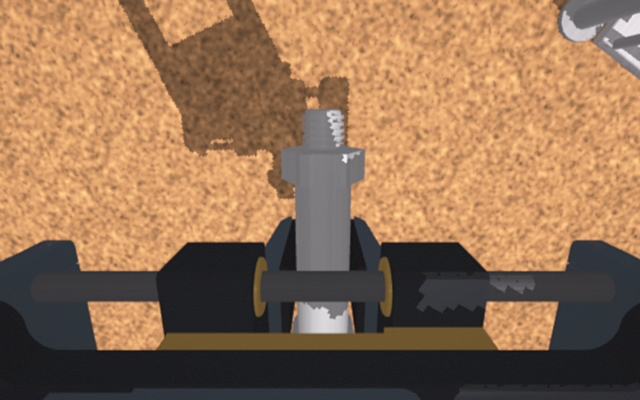

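Run:
```python
from h import *
c=np.load('w3.npy',allow_pickle=True).item()
crop('pics/w3a.png','pics/w3.png',270,95,110,110,6)
s=status.state(); T=rot(s['ee_rot']);p=s['ee_pos']
z=p[2]-65
for q in [(285,182),(363,182),(323,150),(323,110)]:
    print(q,(T.T@(onplane(c,q,z)-p)).round(1))
```

```text
(285, 182) [ 65.2 -18.1 -39.3]
(363, 182) [ 65.1  19.5 -39.3]
(323, 150) [ 65.2   0.2 -54.7]
(323, 110) [ 65.3   0.2 -72.9]
```

View pics/w3a.png

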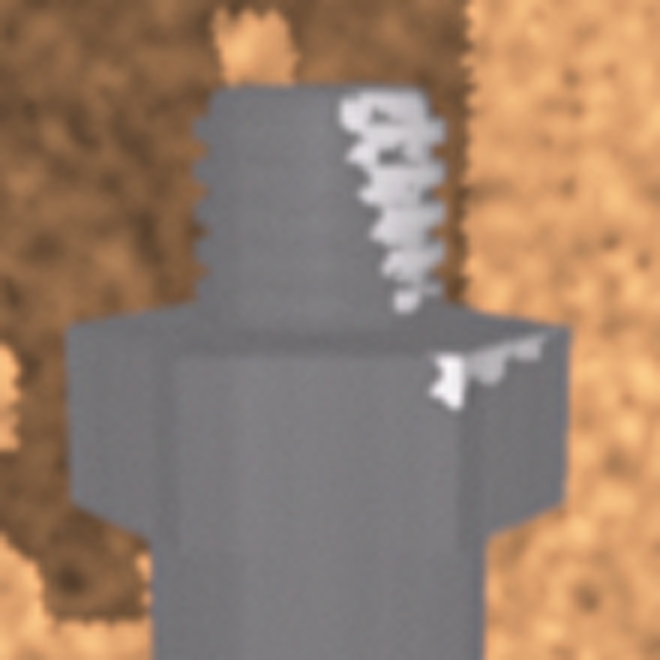

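Run:
```python
from h import *
s=status.state(); T=rot(s['ee_rot']);p=s['ee_pos']
print(T.T@(np.array([686,0,p[2]])-p))
# post tops triangulated: top view vs scene
t=viewer.get_calibration('top');c=viewer.get_calibration('scene')
g=lambda u,v:(220+(u+.5)/4-.5,80+(v+.5)/4-.5)
k=lambda u,v:(295+(u+.5)/4-.5,160+(v+.5)/4-.5)
print('hinge post',tri(t,g(35,296),c,k(575,60)))
print('strike post',tri(t,g(497,304),c,k(60,213)))
print('gate hinge top',tri(t,g(72,303),c,k(538,101)))
print('rail free',tri(t,g(350,485),c,k(145,62)))
```

```text
[ 5.69988920e-02  3.61696770e+02 -1.67761767e+02]
hinge post (array([610.62896632, 247.79042679, 159.66220661]), np.float64(1.6922464662913996))
strike post (array([601.47517644, -61.64566867, 162.14981771]), np.float64(1.0095038402043084))
gate hinge top (array([609.98593953, 228.64099394, 134.28646488]), np.float64(0.92096082723944))
rail free (array([484.16692526,  40.63649168, 125.93074329]), np.float64(3.1488348331484324))
```

move_arm:
  moves:
    - [[0,36.2,-16.8],0.563,-0.6]
    - [[0,36.2,-16.8],0.563,-0.6]
    - [[0,36.2,-16.8],0.563,-0.6]
    - [[0,36.2,-16.8],0.563,-0.6]
    - [[0,36.2,-16.8],0.563,-0.6]
    - [[0,36.2,-16.8],0.563,-0.6]
    - [[0,36.2,-16.8],0.563,-0.6]
    - [[0,36.2,-16.8],0.563,-0.6]
    - [[0,36.2,-16.8],0.563,-0.6]
    - [[0,36.2,-16.8],0.563,-0.6]
    - [[0,36.2,-16.8],0.563,-0.6]

```text
time_s: 8.3
ee_pos: [686.4, -1.3, 280.4]
ee_rot: [-66.9, 90.0, -159.0]
force: [-0.2, 0.3, -2.9]
gripper_width: 26.6
```

Run:
```python
from h import *
s=status.state(); T=rot(s['ee_rot']); print(s['time_s'],s['ee_pos'],T.round(4),s['force'],s['gripper_width'])
c=viewer.get_calibration('wrist'); np.save('w4.npy',c,allow_pickle=True)
cv2.imwrite('pics/w4.png',viewer.grab_frame('wrist')[:,:,::-1])
crop('pics/w4a.png','pics/w4.png',270,0,120,120,6)
```

```text
8.3 [686.44631655  -1.27144394 280.38738846] [[-1.000e-04  9.993e-01 -3.650e-02]
 [-0.000e+00 -3.650e-02 -9.993e-01]
 [-1.000e+00 -1.000e-04  0.000e+00]] [-0.22165364  0.27186225 -2.86693997] 26.567333538996007
```

View pics/w4a.png

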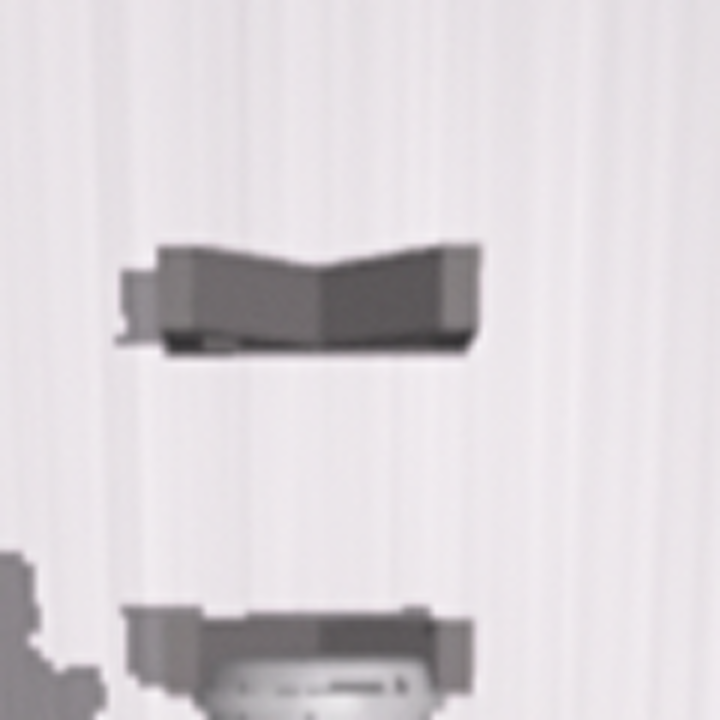

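Run:
```python
from h import *
c=np.load('w4.npy',allow_pickle=True).item()
s=status.state(); T=rot(s['ee_rot']);p=s['ee_pos']
f=lambda u,v:onplane(c,(270+(u+.5)/6-.5,(v+.5)/6-.5),45.3)
L=[f(158,246),f(482,246),f(158,330),f(482,330),f(440,246),f(193,246)]
M=[f(473,618),f(473,694),f(433,618),f(165,618)]
for q in L+M: print(q.round(1))
u=(f(320,246)+f(320,330))/2; l=(f(318,618)+f(318,694))/2
m=(u+l)/2; print(u,l,m,np.degrees(np.arctan2((u-l)[0],(u-l)[1])))
for P in (m,np.array([689,96,0])):
    P=P.copy();P[2]=p[2]; print('shift',(T.T@(P-p)).round(1))
```

```text
[667.6 130.   45.3]
[716.  128.2  45.3]
[666.9 118.4  45.3]
[715.8 116.6  45.3]
[709.7 128.5  45.3]
[672.8 129.8  45.3]
[713.8  74.7  45.3]
[713.6  63.1  45.3]
[707.5  74.9  45.3]
[665.5  76.5  45.3]
[691.57950442 123.30633465  45.3       ] [689.28651849  69.83397501  45.3       ] [690.43301145  96.57015483  45.3       ] 2.45543638290048
shift [  0.    0.4 -97.7]
shift [  0.5  -1.1 -97.1]
```

move_arm:
  moves:
    - [[0,0.05,-5],0,-0.6]
    - [[0,0.05,-9.75],0,-0.6]
    - [[2,0.05,-9.75],0,-0.6]
    - [[6,0.05,-9.75],0,-0.6]
    - [[10,0.05,-9.75],0,-0.6]
    - [[13,0.05,-9.75],0,-0.6]
    - [[15,0.05,-9.75],0,-0.6]
    - [[15,0.05,-9.75],0,-0.6]
    - [[15,0.05,-9.75],0,-0.6]

```text
time_s: 9.48
ee_pos: [691.5, 97.1, 131.5]
ee_rot: [101.2, 89.9, 9.2]
force: [-0.5, -1.0, -2.7]
gripper_width: 26.7
```

Run:
```python
from h import *
s=status.state(); T=rot(s['ee_rot']); print(s['time_s'],s['ee_pos'],T.round(4),s['force'],s['gripper_width'])
print((T.T@(np.array([690.4,96.6,109.2])-s['ee_pos'])).round(1))
cv2.imwrite('pics/w5.png',viewer.grab_frame('wrist')[:,:,::-1])
cv2.imwrite('pics/s5.png',viewer.grab_frame('scene')[:,:,::-1])
crop('pics/s5a.png','pics/s5.png',295,100,200,200,4) if 0 else crop('pics/s5a.png','pics/s5.png',310,120,180,150,4)
```

```text
9.475 [691.4720738   97.08648941 131.53496034] [[ 2.200e-03  9.994e-01 -3.540e-02]
 [ 4.000e-04 -3.540e-02 -9.994e-01]
 [-1.000e+00  2.200e-03 -4.000e-04]] [-0.46019101 -0.95634016 -2.66987874] 26.67652671435816
[22.3 -1.1  0.5]
```

View pics/s5a.png

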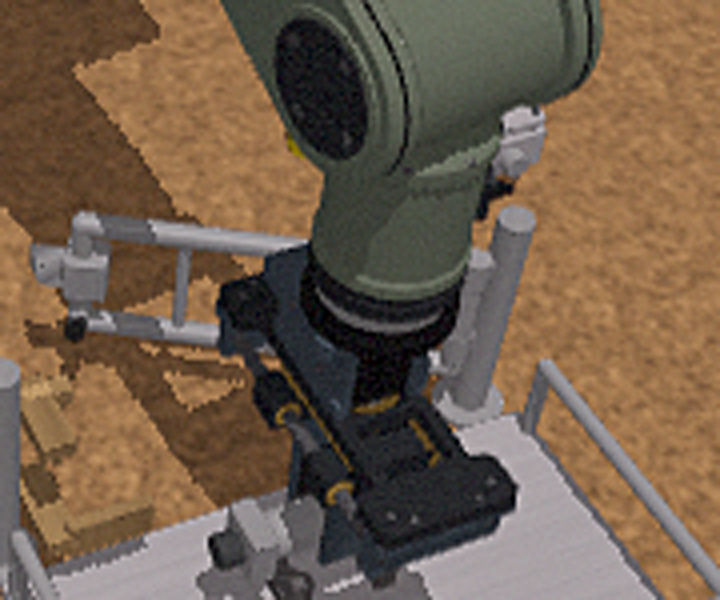

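View pics/w5.png

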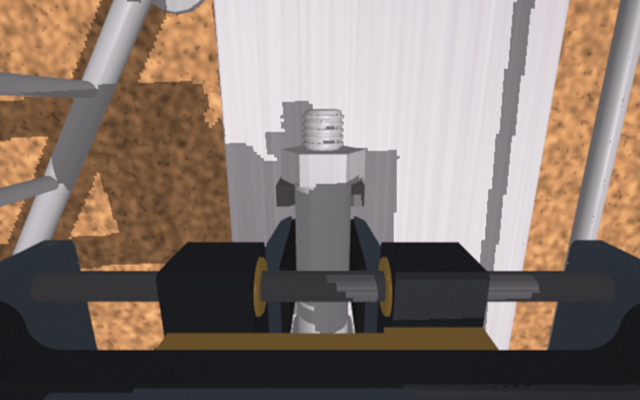

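move_arm:
  moves:
    - [[0.8,-0.1,0.05],0,-0.6]
    - [[1.5,-0.1,0.05],0,-0.6]
    - [[1.9,-0.1,0.05],0,-0.6]
    - [[2.0,-0.1,0.05],0,-0.6]
    - [[2.0,-0.1,0.05],0,-0.6]
    - [[2.0,-0.1,0.05],0,-0.6]

```text
time_s: 10.32
ee_pos: [689.8, 96.8, 110.3]
ee_rot: [118.9, 90.0, 26.9]
force: [-0.6, 0.7, -3.5]
gripper_width: 26.6
```

move_arm:
  moves:
    - [[0.1,0,0],0,-0.6]
    - [[0.1,0,0],0,-0.6]
    - [[0.1,0,0],0,-0.6]

```text
time_s: 10.7
ee_pos: [690.0, 96.8, 109.5]
ee_rot: [103.0, 90.0, 11.0]
force: [0.8, 0.5, -2.3]
gripper_width: 26.5
```

move_arm:
  moves:
    - [[0.1,0,0],0,-0.35]
    - [[0.1,0,0],0,-0.3]
    - [[0.1,0,0],0,-0.2]
    - [[0.1,0,0],0,0]
    - [[0.1,0,0],0,0.2]
    - [[0.1,0,0],0,0.2]
    - [[0.1,0,0],0,0.2]
    - [[0.1,0,0],0,0.2]

```text
time_s: 11.7
ee_pos: [689.8, 96.8, 108.3]
ee_rot: [144.0, 90.0, 51.9]
force: [-0.7, -0.3, -0.2]
gripper_width: 55.0
```

Run:
```python
from h import *
s=status.state(); T=rot(s['ee_rot']); print(s['time_s'],s['ee_pos'],s['force'],s['gripper_width'])
np.save('w6.npy',viewer.get_calibration('wrist'),allow_pickle=True)
cv2.imwrite('pics/w6.png',viewer.grab_frame('wrist')[:,:,::-1])
```

```text
11.7 [689.78573664  96.81275182 108.26873093] [-0.71085725 -0.3301142  -0.18181685] 54.955486467492115
```

View pics/w6.png

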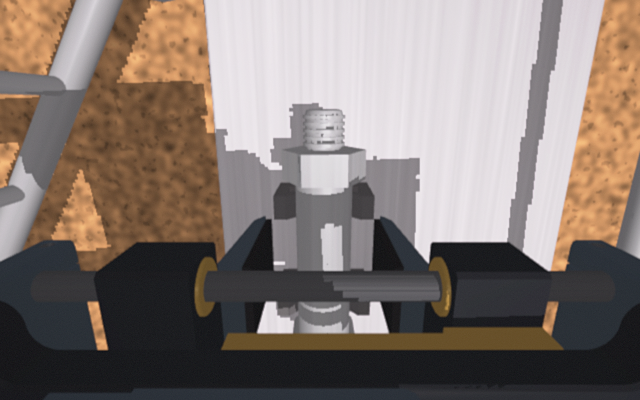

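move_arm:
  moves:
    - [[-2,0,0],0,0.2]
    - [[-6,0,0],0,0.2]
    - [[-11,0,0],0,0.2]
    - [[-16,0,0],0,0.2]
    - [[-18,0,0],0,0.2]
    - [[-18,-5,0.9],0,-1]
    - [[-18,-10,1.8],0,-1]
    - [[-18,-15,2.7],0,-1]
    - [[-18,-20,3.6],0,-1]
    - [[-18,-25.4,4.6],0,-1]
    - [[-18,-25.4,4.6],0,-1]
    - [[-18,-25.4,4.6],0,-1]
    - [[-18,-25.4,4.6],0,-1]
  force: 30

```text
time_s: 13.38
ee_pos: [435.7, 59.9, 288.4]
ee_rot: [103.0, 89.9, 11.0]
force: [0.1, -0.4, 0.5]
gripper_width: 0.6
```

Run:
```python
from h import *
s=status.state(); T=rot(s['ee_rot']); print(s['time_s'],s['ee_pos'],T.round(3),s['force'],s['gripper_width'])
cv2.imwrite('pics/s7.png',viewer.grab_frame('scene')[:,:,::-1])
cv2.imwrite('pics/t7.png',viewer.grab_frame('top')[:,:,::-1])
cv2.imwrite('pics/w7.png',viewer.grab_frame('wrist')[:,:,::-1])
crop('pics/s7a.png','pics/s7.png',295,140,200,150,4)
crop('pics/t7a.png','pics/t7.png',220,80,140,135,4)
```

```text
13.375 [435.69397534  59.86787768 288.4209054 ] [[ 0.001  0.999 -0.035]
 [ 0.    -0.035 -0.999]
 [-1.     0.001 -0.   ]] [ 0.05095706 -0.36065138  0.49588079] 0.5701339019822735
```

View pics/s7a.png

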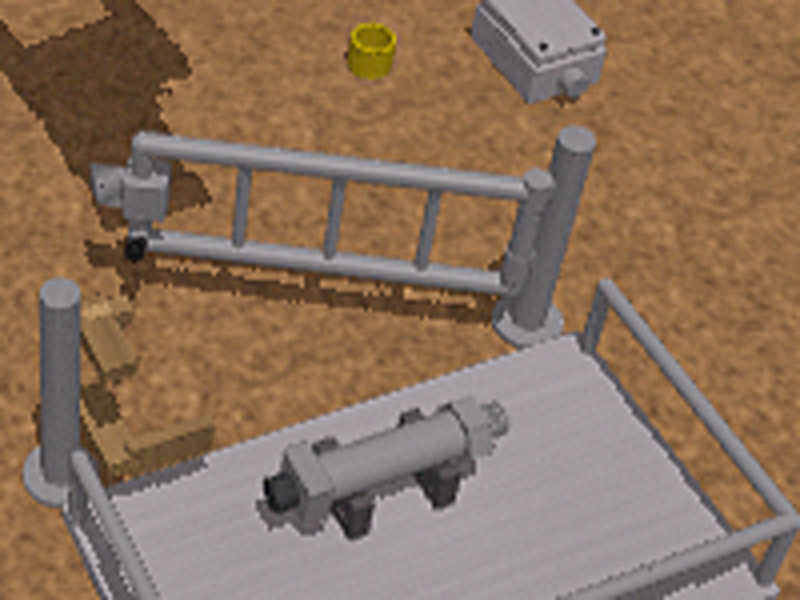

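View pics/t7a.png

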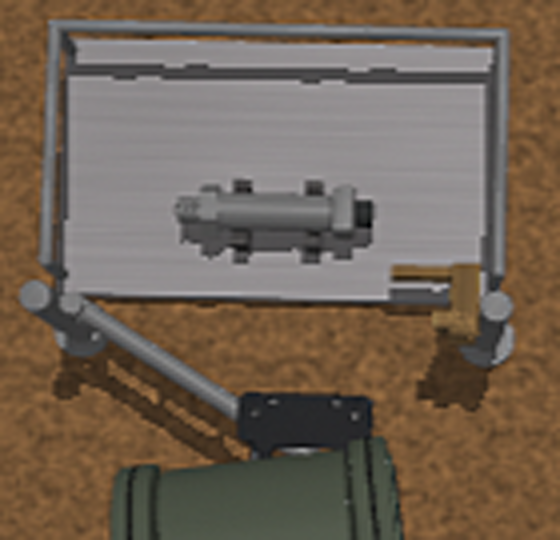

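View pics/w7.png

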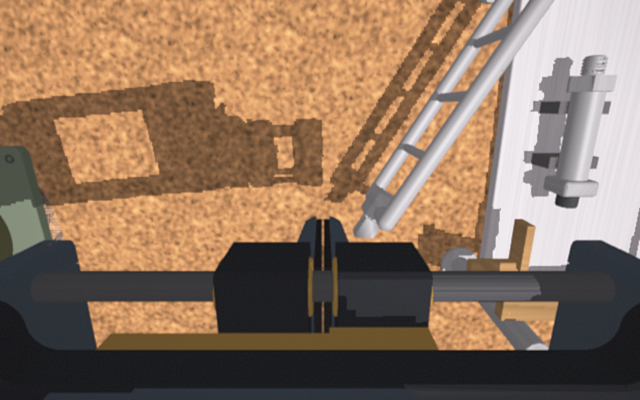

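move_arm:
  moves:
    - [[0,1.5,-4.1],0,-1]
    - [[3,1.5,-4.1],0,-1]
    - [[7,1.5,-4.1],0,-1]
    - [[10.5,1.5,-4.1],0,-1]
    - [[10.5,2.5,-4.1],0,-1]
    - [[10.5,3.2,-4.1],0,-1]
    - [[10.5,3.2,-4.1],0,-1]
    - [[10.5,3.2,-4.1],0,-1]

```text
time_s: 14.52
ee_pos: [468.2, 99.6, 184.2]
ee_rot: [106.0, 89.9, 14.0]
force: [0.7, -0.4, 0.3]
gripper_width: 0.7
```

Run:
```python
from h import *
s=status.state(); T=rot(s['ee_rot']); print(s['time_s'],s['ee_pos'],T.round(3),s['force'],s['gripper_width'])
cv2.imwrite('pics/w8.png',viewer.grab_frame('wrist')[:,:,::-1])
```

```text
14.525 [468.20683701  99.59699126 184.20046878] [[ 0.002  0.999 -0.035]
 [ 0.    -0.035 -0.999]
 [-1.     0.002 -0.001]] [ 0.65432436 -0.43905103  0.31175464] 0.7004877577704929
```

View pics/w8.png

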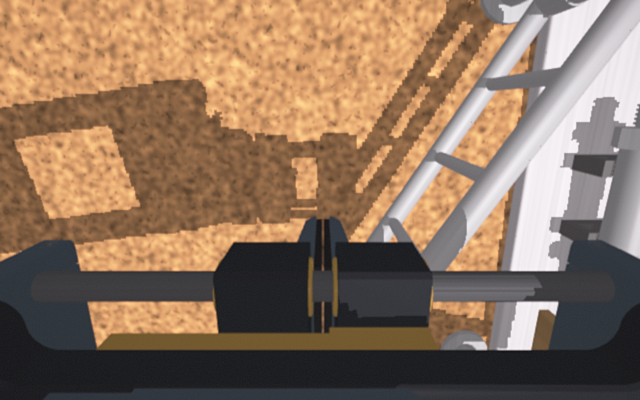

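move_arm:
  moves:
    - [[0,0.6,0.2],0,-1]
    - [[0,1.2,0.5],0,-1]
    - [[0,1.8,0.7],0,-1]
    - [[0,2.3,0.9],0,-1]
    - [[0,2.8,1.1],0,-1]
    - [[0,3.3,1.3],0,-1]
    - [[0,3.8,1.5],0,-1]
    - [[0,4.3,1.7],0,-1]
    - [[0,4.8,1.9],0,-1]
    - [[0,5.3,2.1],0,-1]
    - [[0,5.8,2.3],0,-1]
    - [[0,6.2,2.4],0,-1]

```text
time_s: 16.08
ee_pos: [529.1, 73.2, 183.2]
ee_rot: [-86.9, 90.0, -178.9]
force: [-1.7, -0.3, 1.1]
gripper_width: 0.5
```

```bash
cat > gate.py <<'E'
from h import *
import sys
s=status.state(); T=rot(s['ee_rot']); print(s['time_s'],s['ee_pos'],s['force'],np.degrees(np.arctan2(T[1,1],T[0,1])))
n=sys.argv[1]
cv2.imwrite(f'pics/s{n}.png',viewer.grab_frame('scene')[:,:,::-1])
crop(f'pics/s{n}a.png',f'pics/s{n}.png',295,140,200,150,4)
E
python3 gate.py 9
```

```text
16.075 [529.12402991  73.2436873  183.22754255] [-1.71527081 -0.32688806  1.14697269] -2.0109765680931875
```

View pics/s9a.png

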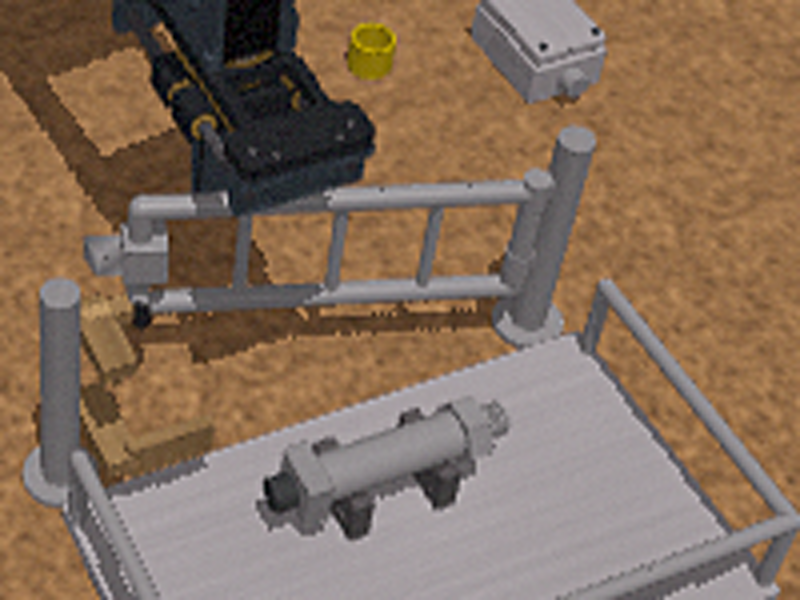

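move_arm:
  moves:
    - [[0,0.4,0.2],0,-1]
    - [[0,0.8,0.4],0,-1]
    - [[0,1.2,0.6],0,-1]
    - [[0,1.5,0.7],0,-1]
    - [[0,1.8,0.9],0,-1]

```text
time_s: 16.75
ee_pos: [546.7, 63.8, 183.2]
ee_rot: [-148.6, 90.0, 119.4]
force: [-2.0, 1.0, 0.2]
gripper_width: 0.3
```

```bash
python3 gate.py 10
```

```text
16.75 [546.67492416  63.77758609 183.23312204] [-2.03363745  0.95419161  0.20688288] -2.0046944297910008
```

View pics/s10a.png

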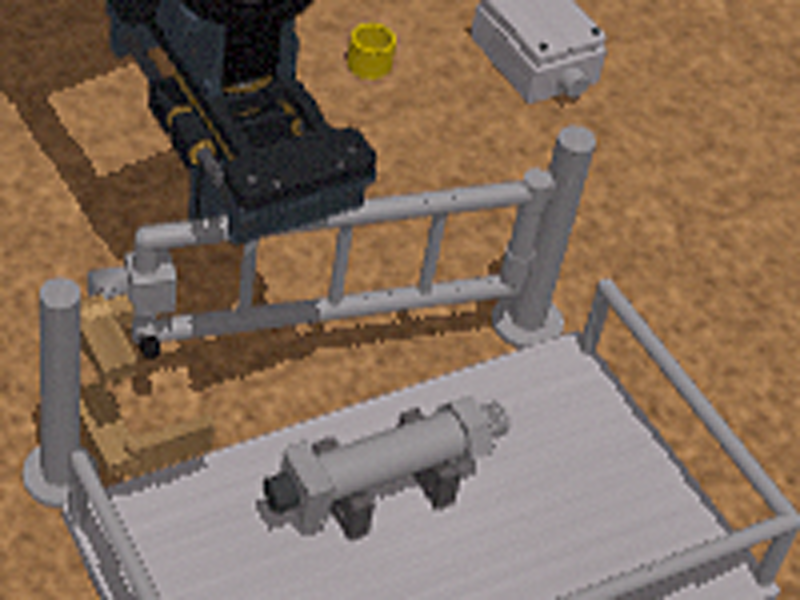

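move_arm:
  moves:
    - [[0,0.2,0.1],0,-1]
    - [[0,0.4,0.2],0,-1]
    - [[0,0.6,0.3],0,-1]
    - [[0,0.6,0.3],0,-1]

```text
time_s: 17.3
ee_pos: [552.7, 60.4, 183.2]
ee_rot: [62.6, 90.0, -29.4]
force: [-0.2, 0.1, 0.4]
gripper_width: 0.4
```

move_arm:
  moves:
    - [[0,0.2,0.1],0,-1]
    - [[0,0.4,0.2],0,-1]
    - [[0,0.4,0.2],0,-1]

```text
time_s: 17.68
ee_pos: [556.6, 58.3, 183.3]
ee_rot: [70.4, 90.0, -21.6]
force: [-1.2, 0.7, -0.1]
gripper_width: 0.3
```

move_arm:
  moves:
    - [[0,0.2,0.1],0,-1]
    - [[0,0.4,0.2],0,-1]
    - [[0,0.4,0.2],0,-1]

```text
time_s: 18.05
ee_pos: [560.6, 56.1, 183.2]
ee_rot: [71.9, 90.0, -20.1]
force: [-1.4, 0.7, -0.3]
gripper_width: 0.7
```

```bash
python3 gate.py 11
```

```text
18.05 [560.56001834  56.13592097 183.23231393] [-1.40983555  0.73369022 -0.29156707] -2.0059113640228303
```

View pics/s11a.png

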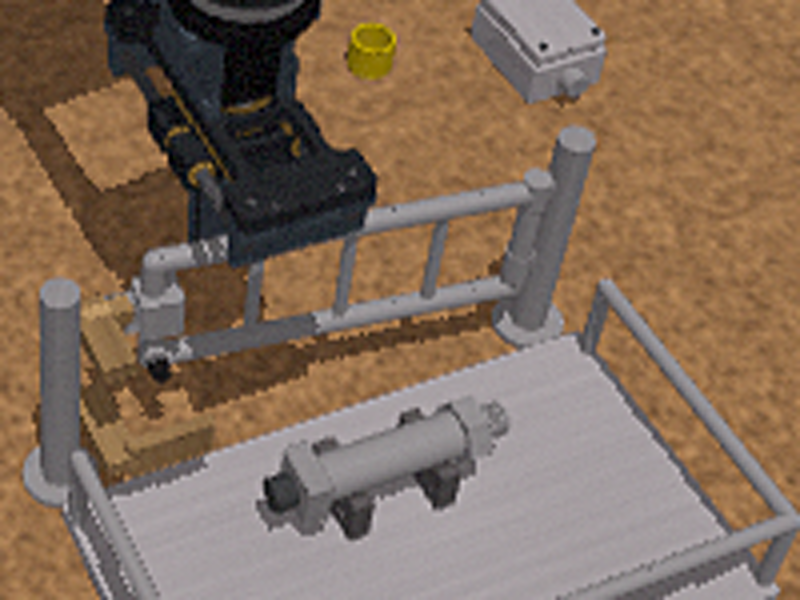

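move_arm:
  moves:
    - [[0,0.15,0.07],0,-1]
    - [[0,0.3,0.15],0,-1]
    - [[0,0.3,0.15],0,-1]

```text
time_s: 18.48
ee_pos: [563.4, 54.6, 183.2]
ee_rot: [81.7, 90.0, -10.3]
force: [-0.6, 1.6, 0.3]
gripper_width: 0.1
```

move_arm:
  moves:
    - [[0,0.1,0.05],0,-1]
    - [[0,0.2,0.1],0,-1]
    - [[0,0.2,0.1],0,-1]

```text
time_s: 18.85
ee_pos: [565.3, 53.6, 183.3]
ee_rot: [89.1, 90.0, -2.9]
force: [-1.1, 0.9, -1.0]
gripper_width: 0.9
```

move_arm:
  moves:
    - [[0,0.1,0.05],0,-1]
    - [[0,0.2,0.1],0,-1]
    - [[0,0.2,0.1],0,-1]

```text
time_s: 19.23
ee_pos: [567.3, 52.5, 183.2]
ee_rot: [80.6, 90.0, -11.4]
force: [-1.7, 0.5, 0.0]
gripper_width: 0.3
```

move_arm:
  moves:
    - [[0,0.1,0.05],0,-1]
    - [[0,0.2,0.1],0,-1]
    - [[0,0.2,0.1],0,-1]

```text
time_s: 19.6
ee_pos: [569.3, 51.4, 183.3]
ee_rot: [85.2, 90.0, -6.8]
force: [-0.9, 1.8, -0.0]
gripper_width: 0.7
```

move_arm:
  moves:
    - [[0,0.1,0.05],0,-1]
    - [[0,0.2,0.1],0,-1]
    - [[0,0.2,0.1],0,-1]

```text
time_s: 19.98
ee_pos: [571.2, 50.4, 183.3]
ee_rot: [87.1, 90.0, -4.9]
force: [-1.5, 1.1, 0.0]
gripper_width: 0.6
```

move_arm:
  moves:
    - [[0,0.1,0.05],0,-1]
    - [[0,0.2,0.1],0,-1]
    - [[0,0.2,0.1],0,-1]

```text
time_s: 20.35
ee_pos: [573.2, 49.3, 183.2]
ee_rot: [84.7, 90.0, -7.3]
force: [-2.3, 1.7, 0.6]
gripper_width: 0.6
```

```bash
python3 gate.py 12
```

```text
20.35 [573.19395858  49.27051505 183.24702639] [-2.3007849   1.69423968  0.58155497] -2.006268847303318
```

View pics/s12a.png

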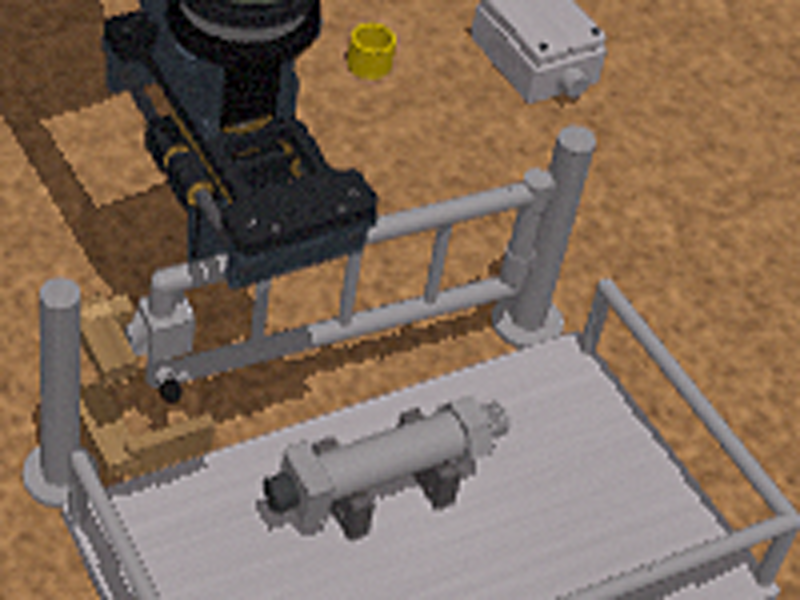

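move_arm:
  moves:
    - [[0,0.1,0.02],0,-1]
    - [[0,0.2,0.05],0,-1]
    - [[0,0.2,0.05],0,-1]

```text
time_s: 20.78
ee_pos: [575.2, 48.7, 183.3]
ee_rot: [91.2, 90.0, -0.8]
force: [-1.7, 1.3, -0.9]
gripper_width: 0.2
```

move_arm:
  moves:
    - [[0,0.1,0.02],0,-1]
    - [[0,0.2,0.05],0,-1]
    - [[0,0.2,0.05],0,-1]

```text
time_s: 21.15
ee_pos: [577.2, 48.2, 183.2]
ee_rot: [81.8, 90.0, -10.2]
force: [-2.0, 1.4, 0.9]
gripper_width: 0.2
```

move_arm:
  moves:
    - [[0,0.1,0.02],0,-1]
    - [[0,0.2,0.05],0,-1]
    - [[0,0.2,0.05],0,-1]

```text
time_s: 21.52
ee_pos: [578.0, 48.0, 183.2]
ee_rot: [-105.4, 89.8, 162.6]
force: [-3.9, 2.0, 2.2]
gripper_width: 0.2
```

move_arm:
  moves:
    - [[0,0.1,0.02],0,-1]
    - [[0,0.1,0.02],0,-1]
    - [[0,0.1,0.02],0,-1]

```text
time_s: 21.9
ee_pos: [578.3, 48.0, 183.2]
ee_rot: [-102.7, 89.7, 165.2]
force: [-6.4, 4.7, 3.1]
gripper_width: 0.7
```

move_arm:
  moves:
    - [[0,0.1,0.02],0,-1]
    - [[0,0.1,0.02],0,-1]
    - [[0,0.1,0.02],0,-1]

```text
time_s: 22.28
ee_pos: [578.5, 47.9, 183.2]
ee_rot: [-101.7, 89.6, 166.3]
force: [-8.7, 3.9, 4.4]
gripper_width: 0.5
```

move_arm:
  moves:
    - [[0,0.1,0.02],0,-1]
    - [[0,0.1,0.02],0,-1]
    - [[0,0.1,0.02],0,-1]

```text
time_s: 22.65
ee_pos: [579.1, 47.9, 183.2]
ee_rot: [-102.3, 89.6, 165.6]
force: [-9.7, 5.1, 6.5]
gripper_width: 0.4
```

move_arm:
  moves:
    - [[0,0.1,0],0,-1]
    - [[0,0.1,0],0,-1]
    - [[0,0.1,0],0,-1]

```text
time_s: 23.02
ee_pos: [580.0, 47.8, 183.2]
ee_rot: [-100.6, 89.5, 167.3]
force: [-10.1, 4.2, 6.8]
gripper_width: 0.6
```

```bash
python3 gate.py 13
python3 - <<'E'
from h import *
crop('pics/s13b.png','pics/s13.png',300,195,90,80,8)
E
```

```text
23.025 [579.96808278  47.7795479  183.18335957] [-10.06087413   4.24952809   6.76398344] -2.041243216511319
```

View pics/s13b.png

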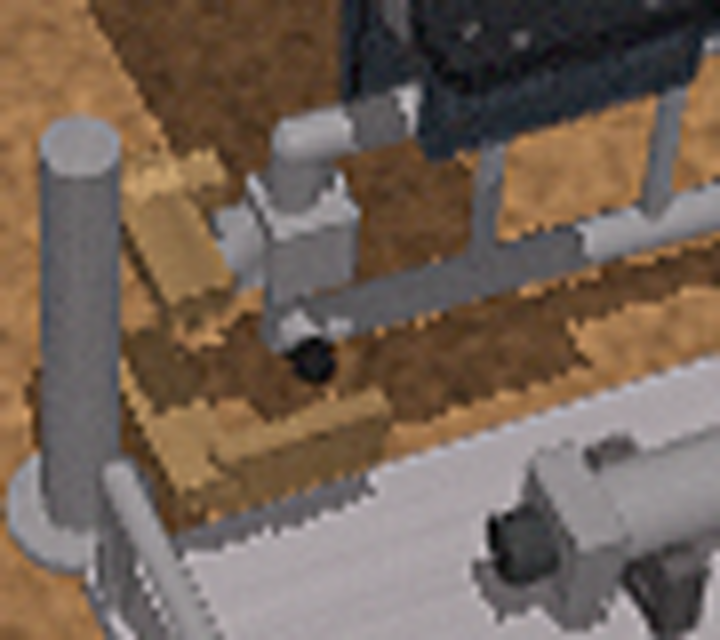

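move_arm:
  moves:
    - [[0,0.1,0],0,-1]
    - [[0,0.2,0],0,-1]
    - [[0,0.2,0],0,-1]

```text
time_s: 23.45
ee_pos: [581.7, 47.7, 183.2]
ee_rot: [-98.5, 89.5, 169.4]
force: [-10.9, 4.9, 6.5]
gripper_width: 0.3
```

move_arm:
  moves:
    - [[0,0.1,0],0,-1]
    - [[0,0.2,0],0,-1]
    - [[0,0.2,0],0,-1]

```text
time_s: 23.82
ee_pos: [583.3, 47.5, 183.2]
ee_rot: [-96.9, 89.5, 171.0]
force: [-12.0, 4.0, 7.1]
gripper_width: 0.4
```

move_arm:
  moves:
    - [[0,0.1,0],0,-1]
    - [[0,0.2,0],0,-1]
    - [[0,0.2,0],0,-1]

```text
time_s: 24.2
ee_pos: [585.0, 47.4, 183.3]
ee_rot: [-95.6, 89.4, 172.4]
force: [-13.4, 3.9, 9.0]
gripper_width: 0.1
```

move_arm:
  moves:
    - [[0,0.1,0],0,-1]
    - [[0,0.1,0],0,-1]

```text
time_s: 24.45
ee_pos: [585.5, 47.4, 183.3]
ee_rot: [-94.4, 89.3, 173.6]
force: [-14.0, 3.5, 8.9]
gripper_width: 0.5
```

move_arm:
  moves:
    - [[0,0.1,0],0,-1]
    - [[0,0.1,0],0,-1]

```text
time_s: 24.7
ee_pos: [586.3, 47.3, 183.3]
ee_rot: [-93.8, 89.3, 174.1]
force: [-15.9, 4.8, 10.0]
gripper_width: 0.5
```

move_arm:
  moves:
    - [[0,0.1,0],0,-1]
    - [[0,0.1,0],0,-1]

```text
time_s: 24.95
ee_pos: [591.2, 46.6, 183.4]
ee_rot: [-71.0, 89.9, -163.0]
force: [-1.0, 0.8, -0.7]
gripper_width: -0.0
```

```bash
python3 gate.py 14
python3 - <<'E'
from h import *
crop('pics/s14b.png','pics/s14.png',300,195,90,80,8)
E
```

```text
24.95 [591.21531879  46.63864686 183.35545887] [-1.01584888  0.83792949 -0.69783391] -1.9703172148223314
```

View pics/s14b.png

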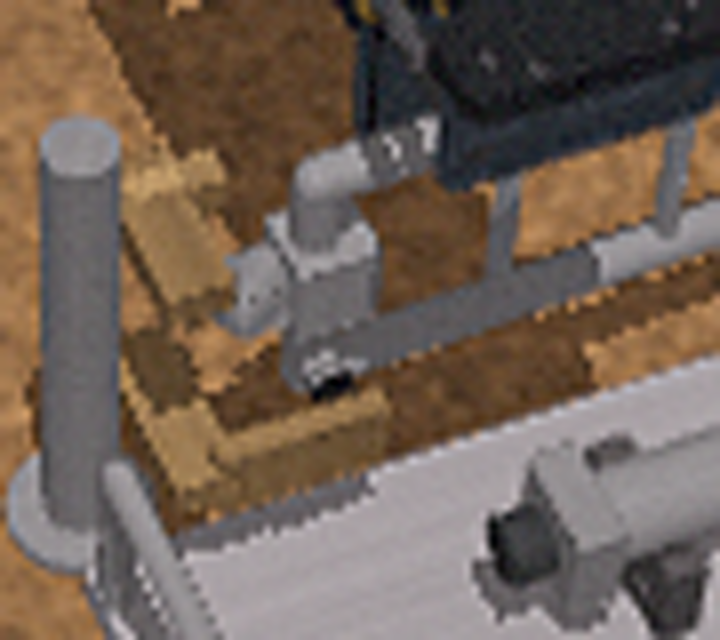

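The force fell from 16 N to 1 N, and the picture shows the bolt out past the strike at (250,290) and the buffer at its stop at (330,385). I'll back off slowly and see whether it stays.

move_arm:
  moves:
    - [[0,0,0],0,-1]
    - [[0,-0.3,0],0,-1]
    - [[0,-0.6,0],0,-1]
    - [[0,-1,0],0,-1]
    - [[0,-1.5,0],0,-1]
    - [[0,-2.5,0],0,-1]
    - [[0,-4,0],0,-1]
    - [[0,-6,0],0,-1]
    - [[0,-8,0],0,-1]
    - [[-4,-10,0],0,-1]
    - [[-8,-12,0],0,-1]
    - [[-12,-14,0],0,-1]
    - [[-12,-14,0],0,-1]
    - [[-12,-14,0],0,-1]

```text
time_s: 26.75
ee_pos: [451.3, 51.5, 302.8]
ee_rot: [-82.3, 90.0, -174.3]
force: [-1.1, 0.4, -0.0]
gripper_width: 0.3
```

```bash
python3 gate.py 15
python3 - <<'E'
from h import *
cv2.imwrite('pics/t15.png',viewer.grab_frame('top')[:,:,::-1])
crop('pics/t15a.png','pics/t15.png',220,80,140,135,4)
t=viewer.get_calibration('top')
E
```

```text
26.75 [451.2742349   51.46063705 302.77414312] [-1.11155691  0.44428721 -0.02386675] -1.9983741490273716
```

View pics/s15a.png

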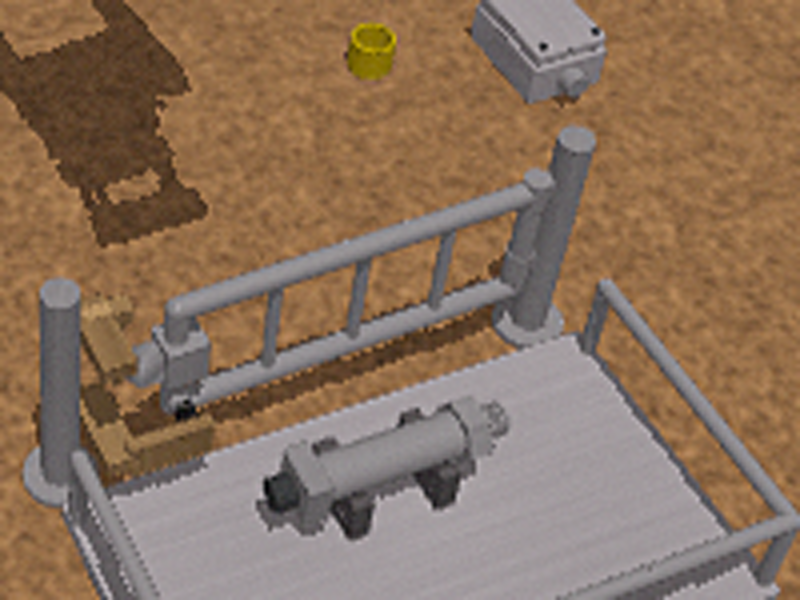

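View pics/t15a.png

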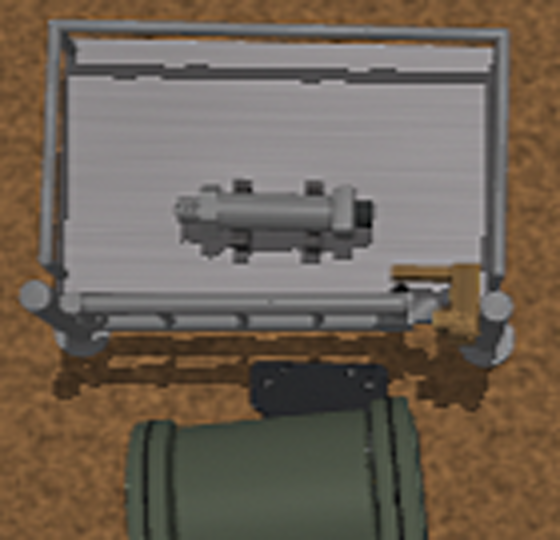

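move_arm:
  moves:
    - [[0,0,0],0,-1]
    - [[0,0,0],0,-1]
    - [[0,0,0],0,-1]
    - [[0,0,0],0,-1]
    - [[0,0,0],0,-1]
    - [[0,0,0],0,-1]
    - [[0,0,0],0,-1]
    - [[0,0,0],0,-1]

```text
time_s: 27.85
ee_pos: [452.0, 51.5, 303.3]
ee_rot: [139.9, 90.0, 47.9]
force: [-1.4, -0.2, -0.8]
gripper_width: 0.7
```

```bash
python3 gate.py 16
python3 - <<'E'
from h import *
a,b=[cv2.imread(f'pics/s{n}.png').astype(int)[190:300,300:480] for n in(15,16)]
print('max/mean diff',abs(a-b).max(),abs(a-b).mean())
t=viewer.get_calibration('top')
g=lambda u,v,z:onplane(t,(220+(u+.5)/4-.5,80+(v+.5)/4-.5),z)
A,B=g(80,302,125),g(400,305,125); d=A-B
print('gate',A,B,np.arctan2(d[0],d[1])-np.radians(2.3))
E
```

```text
27.85 [452.02453867  51.48577153 303.25798937] [-1.37563838 -0.22464234 -0.75980708] -2.004638526478985
max/mean diff 86 2.563215488215488
gate [612.38557666 225.48799574 125.        ] [607.73050434   3.709066   125.        ] -0.01915595840020269
```

Run:
```python
import cv2,numpy as np
a,b=[cv2.imread(f'pics/s{n}.png').astype(int).max(2) for n in(15,16)]
d=abs(a-b)>25; ys,xs=np.where(d[140:320,295:495]); print(len(ys),list(zip(xs+295,ys+140))[:40])
```

```text
21 [(np.int64(310), np.int64(151)), (np.int64(301), np.int64(154)), (np.int64(302), np.int64(154)), (np.int64(341), np.int64(158)), (np.int64(342), np.int64(161)), (np.int64(334), np.int64(165)), (np.int64(307), np.int64(178)), (np.int64(339), np.int64(183)), (np.int64(328), np.int64(184)), (np.int64(329), np.int64(184)), (np.int64(334), np.int64(185)), (np.int64(313), np.int64(187)), (np.int64(325), np.int64(190)), (np.int64(326), np.int64(190)), (np.int64(347), np.int64(193)), (np.int64(346), np.int64(194)), (np.int64(336), np.int64(197)), (np.int64(333), np.int64(198)), (np.int64(319), np.int64(199)), (np.int64(322), np.int64(201)), (np.int64(323), np.int64(201))]
```

View pics/s16a.png

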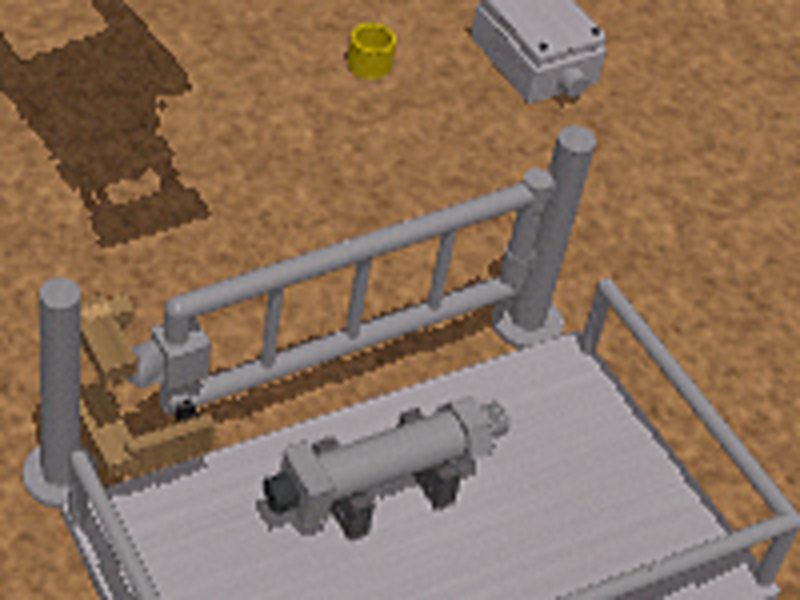

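The only pixels that changed lie on the arm's own shadow edge. The gate and the transducer are still, so I'm handing in.

```bash
python3 -c "
from workcell import env; print(env.job_done())"
```

```text
the job is handed in; nothing more can be done
None
```

The transducer is lying in both V-blocks and the gate is latched shut on its own. I handed the job in at about 28 s of the 64 s allowed; it reports no verdict.

- **Transducer:** I gripped it mid-barrel, lowered it onto the measured cradle point (690, 97) and let go. The tool was within about 1 mm of that point at release. I did not re-measure the transducer's own position afterwards. The top and scene pictures show it centred and level in both blocks.
- **Gate:** I pushed the top rail in small steps with closed fingers. The force at the tool climbed to about 16 N, above the 11 to 14 N expected. It then fell to about 1 N as the bolt came out behind the strike.
- **Staying shut:** After I backed off, the gate stayed at about -0.02 rad (top view). Two pictures about 1 s apart differ only along the arm's shadow edge.
- **Other objects:** I saw no movement of the junction box or the cap in the pictures. I never went near the brass fitting after the grasp, but I did not check its position again.
- **Not measured:** The force on the buffer and the gate's speed at the snap have no sensor reading. The tool jumped about 5 mm at that moment, and the reading just after was only 1 N.

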